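# Swing the bench magnifier over the medium-format slide

### The arm

A 6-joint arm with a two-finger parallel gripper is mounted at the origin on the work surface. World frame = base frame: x ahead of the robot, y to its left, z up, the work surface at z = 0. Lengths are in mm, angles in rad, forces in N, time in s.
With the tool pointing down it reaches from about 375 to 900 mm from the base axis. Payload 3.1 kg.
Tool frame: the origin (TCP) lies midway between the tips of the shut fingers; the grasp point (between the pads) lies 19 mm behind it; z points along the fingers, y is the line along which they close (so a half turn about z gives the same grasp; the last joint's range is limited). The gripper opens to 87 mm and grips with 3 to 60 N. Pads are 19 mm wide; open, the fingers measure 117 mm over their backs; the gripper's body (75 mm by 190 mm) begins 51 mm behind the grasp point.
Start: joints at [-1.321, 0.527, 1.433, -0, 1.181, -0.178], TCP at [259.313, -568.642, 222.548] pointing down, gripper open.
Joint ranges: [-3.08, 3.08], [-0.75, 2.2], [0.22, 2.44], [-1.43, 4.57], [0, 2.65], [-2.85, 2.85]. Speed limits (rad/s): [2.79, 2.79, 3.14, 3.14, 3.14, 3.14].

### API

Orientations are given as a unit quaternion [x, y, z, w].
In Python, from plant import status, imaging, workorder gives the robot as it stands.
- The arm moves only by the tool arm_command, never from a script. Its argument "rows" is a list of rows, each a list of 7 numbers: the shift along the tool's x, y, z in mm, then the turn, a rotation vector about the tool's x, y, z in degrees, then the opening, from 0 (shut) to 1 (fully open). A call has 1 to 10 rows; each row shifts and turns the commanded pose from where the row before left it, along the tool's axes as they then stand; what a row does not reach is not made up. A row lasts 1/10 s, in which the tool goes at most 50 mm and 8.59 degrees, less where a joint would pass 70% of its speed; a pose out of reach is approached as far as the arm can. A call with a gripper value outside its range is refused whole. The fingers move at their own pace and stop on an object; "squeeze" is the grip in N (left out, the last holds). Time passes only in rows, so rows that do not move let the fingers close. It gives the time, the measured TCP pose, the force, the opening and the grip force at its end, in the units of the state.
- status.get_obs(): the state, without advancing time (a new reading comes with each control period).
- imaging.capture(name): name is "scene" or "top" or "wrist"; returns a dict with "color" (420x560x3 uint8, red, green, blue), "K" (3x3 intrinsics, pixels), "dist_coeffs" ([k1, k2, p1, p2, k3] as OpenCV has them; the pictures are not rectified), "world_to_cam" (4x4, takes a point from world to camera coordinates). Camera axes: x right, y up, looking along -z (the intrinsics and any distortion apply to the point x, -y, -z); pixel columns grow to the right and rows downward; lengths in mm; the calibration is good to about 2 mm. A picture is of the moment at which its call begins. There is no depth.
- workorder.finish_job(): hands the job in; it is judged then, once.
The state is a dict: "time": time; "joint_positions": joint angles; "joint_velocities": joint speeds; "joint_efforts": joint torques, N m; "eef_pos": TCP position; "eef_rot": TCP orientation; "ft_force": force on the tool from outside, world axes, zero at the start; "ft_torque": the same for the moment, N m; "grip_width": finger opening in mm; "grasp_force": force on a finger pad.
Only numpy, scipy, OpenCV 4.12 (cv2) and the standard library are available. Lean on these libraries where they do the work, as an engineer would, in place of code of your own. Each camera call takes 0.05 s, during which the arm holds its last target. There are 200 camera calls.

### The job

The big square slide on the light table is to be inspected next: with one fingertip, push the arms of the swing-arm magnifier round until the lens is centred over that slide, then leave it standing there and draw the hand clear. Do not take hold of the arms, keep off the lens glass, and leave the slides, the loupe and the film can where they are.

Things in the scene. Friction and masses are not known exactly. Their poses are not given: they have to be found in the camera images.
- light_table: LED light table, a fixed flat box 400 x 620 x 50 mm (x, y, z) with a lit white top in a black frame; origin at the centre of its underside on the table, its top face is 50 mm above that. All the other things stand on it.
- stand: The magnifier's fixed stand, which carries both arms and the lens: a round grey foot 120 mm across and 24 mm high with an upright steel post 18 mm across in its middle, on the light table. Origin at the centre of the foot's underside.
- stand_pivot (a point): Shoulder pivot of the magnifier: on the axis of its fixed upright post (round grey base, 120 mm across), at the mid-height of the upper arm, 135 mm above the light table's top. Its axes are those of the stand: z up; the upper arm points along -x when joint upper_arm is 0. A tension knob rises 28 mm above this point.
- elbow_pivot (a point): On the elbow axis at the outer end of the upper arm, at the arm's mid-height. Its axes are those of the upper arm, a straight aluminium bar 14 mm wide and 12 mm high that runs from here 180 mm along +x back to the shoulder axis. Round knuckles at its ends, 32 mm (shoulder) and 28 mm (elbow) across; a knob, 24 mm across, rises 26 mm above this point.
- lens_center (a point): Centre of the lens, 113 mm above the light table's top. Axes of the forearm: from here +x leads to the elbow axis, 180 mm away. The forearm is a bar 14 mm wide, 12 mm high, centred at this height (22 mm below the upper arm's centre line), from the elbow to the black lens rim; its last 24 mm is a block 22 mm wide. Rim: a ring 112 mm outside, 100 mm inside, 14 mm high.
- lens_glass: The lens itself: a clear glass disc, 100 mm across and 10 mm thick at the middle, set in the rim. Origin at its centre, same place as point lens_center. Not to be touched.
- upper_arm (a joint): Angle of the upper arm about the vertical shoulder axis, rad, counter-clockwise seen from above; 0 when the arm points along -x of the stand; stops at -1.5 and 1.6. Stays where it is left: friction 1.3 N m, about 9 N at 140 mm from the axis. Pushing the upper arm carries the forearm along at its angle.
- forearm (a joint): Angle of the forearm from the upper arm about the vertical elbow axis, rad, counter-clockwise seen from above; 0 when both are in line, stretched out; stops at -2.5 and 2.5. Stays where it is left: friction 0.12 N m, about 1.2 N at 100 mm from the axis, so it turns more easily than the shoulder: pushed slowly 80 mm or more from the elbow, it leaves the upper arm where it is.
- big_slide: The medium-format slide to be inspected: a loose flat grey mount 70 x 70 mm, 3 mm thick, with a 56 x 56 mm picture in the middle, lying on the light table. It is the only big slide. Origin at the centre of its underside.
- small_slide_a: A 35 mm slide, loose: grey mount 50 x 50 mm, 3 mm thick, with a 24 x 36 mm picture, lying on the light table. Origin at the centre of its underside.
- small_slide_b: Another 35 mm slide just like it. Origin at the centre of its underside.
- loupe: Loose black hand loupe, a round stand magnifier 45 mm across and 52 mm high, upright on the light table. Origin at the centre of its underside.
- film_can: Loose black film can with a grey cap, 33 mm across and 52 mm high, upright on the light table. Origin at the centre of its underside.
There are look-alikes about, which are no part of the job. What is shaped like the film_can but purple or red is not meant.

How it is judged:
By the outcome, as a careful person would: the job done as asked, in the order asked, and still so for the second after the job is handed in, with the robot touching nothing.
It also fails if it takes over 67 s, if anything falls off the work surface, if the arm or the gripper's body presses on something with over 40 N, if the wrist force passes 120 N, or if a joint passes its speed limit or range.

## Working session

There is one attempt and no reset: what is moved stays moved. The work goes in short steps, Python scripts to look and compute and a tool call to move; the robot and the scene stay as the last step left them, time stands still between calls to the robot, and variables do not carry over. Pictures are saved under pics/ and viewed, at most 10 in all, crops included, and the job is handed in when it is done.

Besides the shell and the picture viewer there is one more tool, called after "Call:" as name(argument=value, ...), one argument or row to a line, values as JSON. arm_command: Moves the arm, as the interface text tells. Its arguments: {"type":"object","properties":{"rows":{"type":"array"},"squeeze":{"type":"number"}},"required":["rows"]}

```bash
mkdir -p pics
cat > h.py <<'E'
import numpy as np, cv2
from plant import status, imaging
def grab(n,f=None):
    c=imaging.capture(n)
    if f: cv2.imwrite('pics/'+f,c["color"][:,:,::-1])
    return c
def ray(c,uv):
    p=cv2.undistortPoints(np.array([[uv]],float),np.array(c["K"],float),np.array(c["dist_coeffs"],float))[0,0]
    M=np.array(c["world_to_cam"]);R=M[:3,:3];t=M[:3,3]
    return -R.T@t, R.T@np.array([p[0],-p[1],-1.])
def onz(c,uv,z):
    o,d=ray(c,uv); return o+d*(z-o[2])/d[2]
def proj(c,P):
    M=np.array(c["world_to_cam"]);q=M[:3,:3]@np.array(P,float)+M[:3,3]
    return cv2.projectPoints(np.array([[q[0],-q[1],-q[2]]]),np.zeros(3),np.zeros(3),np.array(c["K"],float),np.array(c["dist_coeffs"],float))[0].ravel()
E
python3 - <<'E'
from h import *
for n in("top","scene"):
    c=grab(n,n+"0.png"); print(n,c["K"],ray(c,(280,210)))
E
```

```text
top [[523.94963555   0.         281.4441039 ]
 [  0.         523.94963555 215.50649792]
 [  0.           0.           1.        ]] (array([ 516.96791223,   49.5943617 , 1123.19303318]), array([ 0.09108439,  0.00782997, -0.99587167]))
scene [[421.91650908   0.         280.34163742]
 [  0.         421.91650908 207.0239952 ]
 [  0.           0.           1.        ]] (array([1245.97020258,  120.64643463,  528.65034442]), array([-0.84717155, -0.10822445, -0.52022903]))
```

View pics/top0.png

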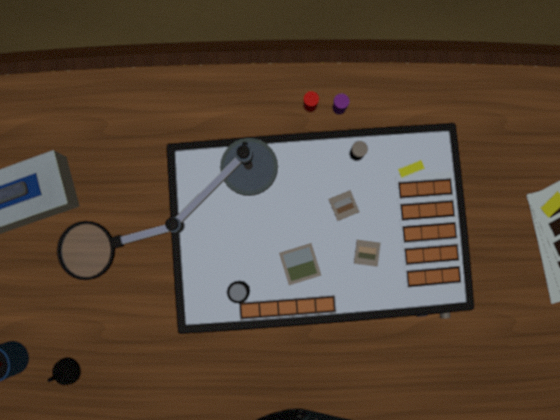

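View pics/scene0.png

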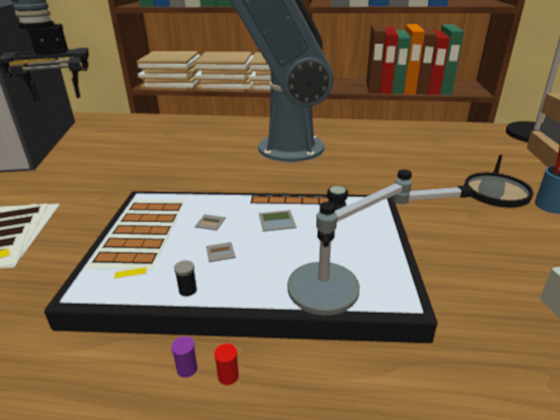

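The top view shows the lens at about (86,250), elbow (174,225), shoulder knob (245,150), big slide (300,264), loupe (238,292) and film can (359,150). The arm sits to the left of the slide. The scene view agrees. Now I'll measure the positions.

```bash
cat > meas.py <<'E'
from h import *
def circ(c,roi,z,thr=60):
    g=c["color"].max(2); m=np.zeros_like(g); x0,y0,x1,y1=roi
    m[y0:y1,x0:x1]=(g[y0:y1,x0:x1]<thr)*255
    k=max(cv2.findContours(m,0,2)[0],key=cv2.contourArea)
    return k
def slide(c,roi):
    x0,y0,x1,y1=roi; a=c["color"].astype(int)
    m=np.zeros(a.shape[:2],np.uint8); s=a[y0:y1,x0:x1]
    m[y0:y1,x0:x1]=((s[...,2]<165))*255
    k=max(cv2.findContours(m,0,2)[0],key=cv2.contourArea)
    return cv2.boxPoints(cv2.minAreaRect(k))
E
python3 - <<'E'
from meas import *
c=grab("top")
b=slide(c,(275,238,327,290)); P=[onz(c,p,53) for p in b]
print("slide",np.mean(P,0),[np.linalg.norm(P[i]-P[i-1]) for i in range(4)])
k=circ(c,(50,210,114,290),163,45); (cx,cy),r=cv2.minEnclosingCircle(k)
w=np.array([onz(c,p[0],163)[:2] for p in k]); print("lens",(cx,cy),r,cv2.minEnclosingCircle(w.astype(np.float32)))
sh=onz(c,(245,152),205);el=onz(c,(174,225),205);f=onz(c,(249,166.5),74)
L=onz(c,(cx,cy),163)
print("shoulder",sh,"foot",f,"elbow",el,"L",L,np.linalg.norm((sh-el)[:2]),np.linalg.norm((f-el)[:2]),np.linalg.norm((L-el)[:2]))
for n,p,z in[("loupe",(238,291),102),("can",(359,149),102),("tl",(168,144),50),("tr",(455,125),50),("br",(471,310),50),("bl",(180,331),50)]: print(n,onz(c,p,z))
E
```

```text
slide [503.92187702  19.09127326  53.        ] [np.float64(76.1625091586316), np.float64(75.26591840990379), np.float64(76.26907334631885), np.float64(75.01307824039199)]
lens (86.43925476074219, 250.2733612060547) 29.692781448364258 ((536.45849609375, 423.334228515625), 57.81763458251953)
shoulder [705.55095139 117.93516329 205.        ] foot [702.38707087 119.68261998  74.        ] elbow [576.76978194 244.7559331  205.        ] L [533.7853291 421.5363011 163.       ] 180.74318039300357 177.26544201980207 181.93120044476342
loupe [453.49403135 141.11849601 102.        ]
can [ 730.0583317  -100.72028205  102.        ]
tl [757.65773335 291.94658029  50.        ]
tr [ 792.36763236 -316.7824263    50.        ]
br [ 401.80205534 -336.06363922   50.        ]
bl [368.89404366 266.04484402  50.        ]
```

Run:
```python
from h import *
from scipy.spatial.transform import Rotation as R
o=status.get_obs(); print(o["time"],o["eef_pos"],R.from_quat(o["eef_rot"]).as_matrix().round(3),o["ft_force"],o["grip_width"])
S=np.array([704,119.]);T=np.array([504,19.]);E=np.array([577,244.5])
d=T-S;D=np.hypot(*d);u=d/D;n=np.array([-u[1],u[0]]);
for s in(1,-1):
    e=S+u*D/2+s*n*np.sqrt(180**2-D*D/4); print(e,np.degrees(np.arctan2(*(e-S)[::-1])),np.degrees(np.arctan2(*(T-e)[::-1])))
```

```text
0.15 [ 259.18019506 -568.1039441   221.78753113] [[ 0.91   0.415 -0.   ]
 [ 0.415 -0.91   0.002]
 [ 0.    -0.002 -1.   ]] [-0.21875706 -0.27335121 -0.12944738] 87.03420697119176
[667.08724118 -57.17448236] -101.83364846264404 154.9637508168
[540.91275882 195.17448236] 154.9637508168 -101.83364846264404
```

Call:
arm_command(
  rows=[
    [0,0,-20,0,0,-6.8,0],
    [0,0,-20,0,0,-6.8,0],
    [0,0,-20,0,0,-6.8,0],
    [20,-7.5,0,0,0,0,0],
    [42,-15.7,0,0,0,0,0],
    [42,-15.7,0,0,0,0,0],
    [42,-15.7,0,0,0,0,0],
    [42,-15.7,0,0,0,0,0],
    [42,-15.7,0,0,0,0,0],
    [42,-15.7,0,0,0,0,0],
  ],
)

```text
time: 1.15
eef_pos: [380.4, -302.7, 282.4]
eef_rot: [0.924, 0.382, 0.0, -0.0]
ft_force: [-0.3, 0.1, -0.8]
grip_width: 15.1
grasp_force: 0.0
```

Call:
arm_command(
  rows=[
    [42,-15.7,0,0,0,0,0],
    [42,-15.7,0,0,0,0,0],
    [42,-15.7,0,0,0,0,0],
    [42,-15.7,0,0,0,0,0],
    [42,-15.7,0,0,0,0,0],
    [42,-15.7,0,0,0,0,0],
    [42,-15.7,0,0,0,0,0],
    [42,-15.7,0,0,0,0,0],
    [42,-15.7,0,0,0,0,0],
    [42,-15.7,0,0,0,0,0],
  ],
)

```text
time: 2.15
eef_pos: [567.0, 105.0, 282.3]
eef_rot: [0.924, 0.382, -0.0, 0.0]
ft_force: [0.8, -0.2, 0.0]
grip_width: 0.4
grasp_force: 0.0
```

Call:
arm_command(
  rows=[
    [42,-15.7,0,0,0,0,0],
    [42,-15.7,0,0,0,0,0],
    [42,-15.7,0,0,0,0,0],
    [14,-5,0,0,0,0,0],
    [0,0,0,0,0,0,0],
  ],
)

```text
time: 2.65
eef_pos: [629.1, 240.7, 281.6]
eef_rot: [0.924, 0.383, -0.0, -0.0]
ft_force: [-0.1, -0.5, 0.2]
grip_width: 0.6
grasp_force: 0.0
```

```bash
cat > st.py <<'E'
from h import *
from scipy.spatial.transform import Rotation as R
def st():
    o=status.get_obs(); m=R.from_quat(o["eef_rot"]).as_matrix(); print(round(o["time"],2),np.round(o["eef_pos"],1),"yaw",np.degrees(np.arctan2(m[1,0],m[0,0])).round(1),"zaxis",m[:,2].round(3),np.round(o["ft_force"],1),"w",o["grip_width"]); return o,m
def delta(o,m,P): return (m.T@(np.array(P)-o["eef_pos"])).round(1)
E
python3 -c "
from st import *
o,m=st(); print(o['joint_positions']); print(delta(o,m,[627,240.5,175]))"
```

```text
2.65 [629.1 240.7 281.6] yaw 45.1 zaxis [-0.001 -0.    -1.   ] [-0.1 -0.5  0.2] w 0.5572663670244122
[ 1.99900165e-01  5.43192380e-01  1.23009432e+00 -7.06548842e-05
  1.36920442e+00  9.83838917e-01]
[ -1.6  -1.3 106.6]
```

Call:
arm_command(
  rows=[
    [0,0,20,0,0,0,0],
    [0,0,20,0,0,0,0],
    [0,0,15,0,0,0,0],
    [0,0,15,0,0,0,0],
    [0,0,12,0,0,0,0],
    [0,0,12,0,0,0,0],
    [0,0,12,0,0,0,0],
    [0,0,0,0,0,0,0],
  ],
)

```text
time: 3.45
eef_pos: [627.8, 238.1, 174.5]
eef_rot: [0.924, 0.382, -0.002, -0.0]
ft_force: [-0.3, -0.1, -0.0]
grip_width: 0.1
grasp_force: 0.0
```

```bash
python3 -c "
from st import *
o,m=st(); grab('top','t1.png'); grab('scene','s1.png')
a=cv2.imread('pics/t1.png')[120:300,40:320];b=cv2.imread('pics/s1.png')[120:300,200:480]
cv2.imwrite('pics/c1.png',cv2.resize(np.vstack([a,b]),None,fx=1.65,fy=1.65))"
```

```text
3.45 [627.8 238.1 174.5] yaw 44.9 zaxis [-0.004 -0.001 -1.   ] [-0.3 -0.1 -0. ] w 0.14113663634902043
```

View pics/c1.png

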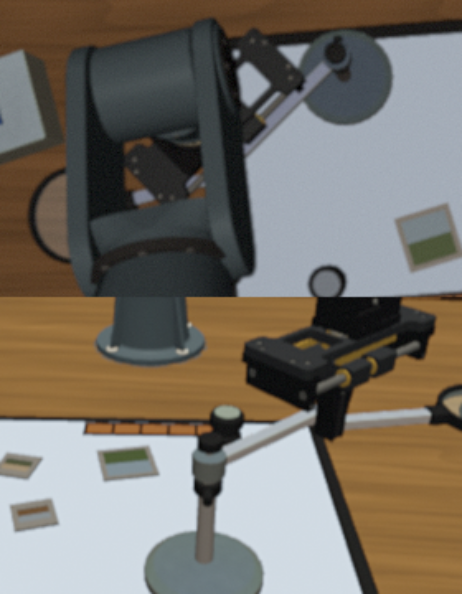

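Call:
arm_command(
  rows=[
    [-5,0,0,0,0,0,0],
    [-4,0,0,0,0,0,0],
    [-3,0,0,0,0,0,0],
    [-2,0,0,0,0,0,0],
    [-2.5,-0.3,0,0,0,-1,0],
    [-4.1,-0.4,0,0,0,-1.67,0],
    [-4.1,-0.4,0,0,0,-1.67,0],
    [-4.1,-0.4,0,0,0,-1.67,0],
    [-4.1,-0.4,0,0,0,-1.67,0],
    [-4.1,-0.4,0,0,0,-1.67,0],
  ],
)

```text
time: 4.55
eef_pos: [605.6, 216.4, 177.5]
eef_rot: [0.89, 0.456, 0.006, -0.001]
ft_force: [5.6, 8.2, -4.9]
grip_width: -0.1
grasp_force: 5.1
```

Call:
arm_command(
  rows=[
    [-4.1,-0.4,0,0,0,-1.67,0],
    [-4.1,-0.4,0,0,0,-1.67,0],
    [-4.1,-0.4,0,0,0,-1.67,0],
    [-4.1,-0.4,0,0,0,-1.67,0],
    [-4.1,-0.4,0,0,0,-1.67,0],
    [-2.5,-0.3,0,0,0,-1,0],
    [0,0,0,0,0,0,0],
  ],
)

```text
time: 5.25
eef_pos: [591.0, 197.4, 177.5]
eef_rot: [0.85, 0.527, 0.005, -0.0]
ft_force: [4.8, 6.8, -4.4]
grip_width: 0.3
grasp_force: 4.1
```

```bash
python3 -c "
from st import *
o,m=st(); print(delta(o,m,[584.1,193.1,175]))"
```

```text
5.25 [591.  197.4 177.5] yaw 63.6 zaxis [ 0.008  0.006 -1.   ] [ 4.8  6.8 -4.4] w 0.3020967932622658
[-7.  -4.3  2.4]
```

Call:
arm_command(
  rows=[
    [-3,-0.4,0,0,0,-0.7,0],
    [-3,-0.4,0,0,0,-0.7,0],
    [-1,0,0,0,0,0,0],
    [0,0,0,0,0,0,0],
  ],
)

```text
time: 5.65
eef_pos: [587.8, 191.7, 177.5]
eef_rot: [0.844, 0.537, 0.005, -0.0]
ft_force: [5.4, 7.6, -4.7]
grip_width: 0.7
grasp_force: 4.4
```

```bash
python3 -c "
from st import *
o,m=st(); p=o['eef_pos'][:2]-[704,119];r=np.hypot(*p);print(r,155-np.degrees(np.arctan2(p[1],p[0])+np.arcsin(16.5/r)))"
```

```text
5.65 [587.8 191.7 177.5] yaw 65.0 zaxis [ 0.009  0.006 -1.   ] [ 5.4  7.6 -4.7] w 0.7196600236216015
137.09433309632908 0.1000014892724721
```

Call:
arm_command(
  rows=[
    [10,0,0,0,0,0,0],
    [20,0,0,0,0,0,0],
    [0,0,-20,0,0,0,0],
    [0,0,-20,0,0,0,0],
    [0,0,-20,0,0,7.8,0],
    [0,0,0,0,0,7.8,0],
    [0,0,0,0,0,7.8,0],
    [0,0,0,0,0,7.6,0],
    [0,0,0,0,0,0,0],
  ],
)

```text
time: 6.55
eef_pos: [596.8, 216.1, 237.0]
eef_rot: [0.956, 0.293, -0.0, 0.0]
ft_force: [-0.0, -0.1, -0.4]
grip_width: 0.7
grasp_force: 0.0
```

```bash
python3 -c "
from st import *
o,m=st(); print(delta(o,m,[513,288,156]));grab('top','t2.png'); grab('scene','s2.png')
a=cv2.imread('pics/t2.png')[120:320,0:300];b=cv2.imread('pics/s2.png')[120:320,260:560]
cv2.imwrite('pics/c2.png',cv2.resize(np.vstack([a,b]),None,fx=1.5,fy=1.5))"
```

```text
6.55 [596.8 216.1 237. ] yaw 34.0 zaxis [-0.    -0.001 -1.   ] [-0.  -0.1 -0.4] w 0.7243045558807728
[ -29.1 -106.5   80.9]
```

View pics/c2.png

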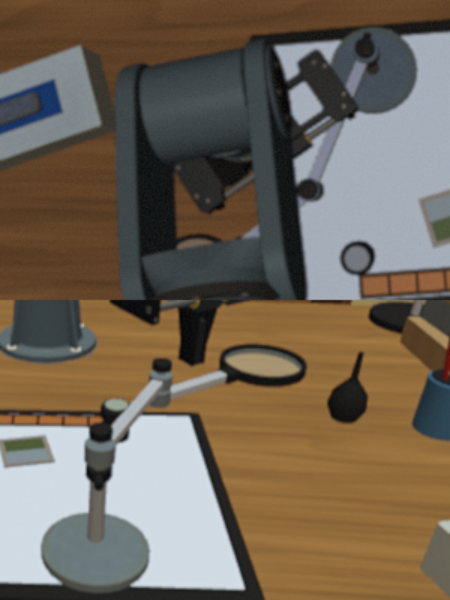

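```bash
python3 -c "
from st import *
c=grab('top');e=onz(c,(207.3,245.5),205);s=grab('scene');l=onz(s,(435.3,163.3),165);e2=onz(s,(366.7,161.5),211)
print(e,e2,l);d=l-e;print(np.hypot(*d[:2]),np.degrees(np.arctan2(d[1],d[0])),np.degrees(np.arctan2(e[1]-119,e[0]-704)),np.hypot(e[1]-119,e[0]-704))"
```

```text
[539.96009641 185.39106153 205.        ] [549.52413847 188.07882572 211.        ] [444.98464653 333.43292665 165.        ]
175.88840186039926 122.68197960686705 157.96558645039656 176.96571142842706
```

Call:
arm_command(
  rows=[
    [-6,-20,0,0,0,0,0],
    [-8,-27,0,0,0,0,0],
    [-8,-27,0,0,0,0,0],
    [-6,-20,0,0,0,0,0],
    [-3,-7,10,0,0,0,0],
    [0,0,20,0,0,0,0],
    [0,0,20,0,0,0,0],
    [0,0,16,0,0,0,0],
    [0,0,15,0,0,0,0],
    [0,0,0,0,0,0,0],
  ],
)

```text
time: 7.75
eef_pos: [513.3, 281.7, 152.8]
eef_rot: [0.956, 0.293, -0.003, 0.0]
ft_force: [-0.4, -0.0, 0.4]
grip_width: 0.3
grasp_force: 0.0
```

```bash
python3 -c "
from st import *
o,m=st(); print(delta(o,m,[514,282,156]));grab('scene','s3.png')
b=cv2.imread('pics/s3.png')[100:260,300:520]
cv2.imwrite('pics/c3.png',cv2.resize(b,None,fx=3,fy=3))"
```

```text
7.75 [513.3 281.7 152.8] yaw 34.0 zaxis [-0.005 -0.002 -1.   ] [-0.4 -0.   0.4] w 0.2894176813718247
[ 0.7  0.1 -3.2]
```

View pics/c3.png

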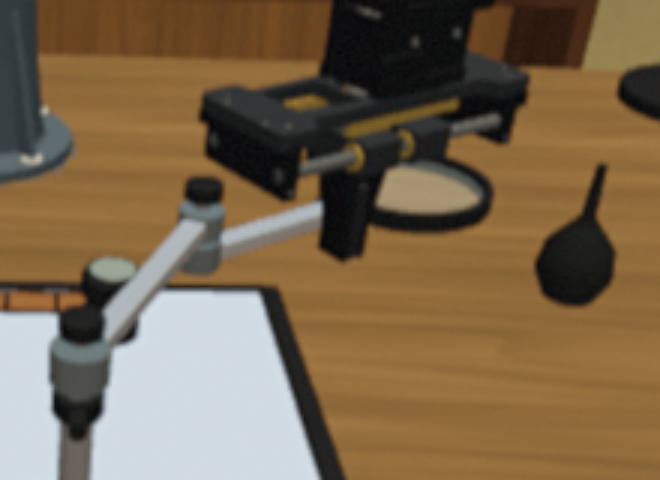

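Call:
arm_command(
  rows=[
    [0,10,-2,0,0,0,0],
    [-5,0,0,0,0,0,0],
    [-4,0,0,0,0,0,0],
    [-3,0,0,0,0,0,0],
    [-3,-0.5,0,0,0,-2,0],
    [-5.8,-0.95,0,0,0,-4,0],
    [-5.8,-0.95,0,0,0,-4,0],
    [-5.8,-0.95,0,0,0,-4,0],
    [-5.8,-0.95,0,0,0,-4,0],
    [-5.8,-0.95,0,0,0,-4,0],
  ],
)

```text
time: 8.8
eef_pos: [484.3, 250.1, 158.1]
eef_rot: [0.882, 0.471, 0.002, -0.0]
ft_force: [1.9, 1.5, -1.5]
grip_width: 0.4
grasp_force: 0.9
```

```bash
cat > fa.py <<'E'
from st import *
o,m=st(); p=o['eef_pos'][:2]-[541,188];r=np.hypot(*p);print('r',r,'bar',np.degrees(np.arctan2(p[1],p[0])+np.arcsin(16.5/r))%360)
E
python3 fa.py
```

```text
8.8 [484.3 250.1 158.1] yaw 56.2 zaxis [ 0.003  0.002 -1.   ] [ 1.9  1.5 -1.5] w 0.4465193423416463
r 84.11093320511289 bar 143.6761700355987
```

Call:
arm_command(
  rows=[
    [-5.8,-0.95,1,0,0,-4,0],
    [-5.8,-0.95,1,0,0,-4,0],
    [-5.8,-0.95,1,0,0,-4,0],
    [-5.8,-0.95,0,0,0,-4,0],
    [-5.8,-0.95,0,0,0,-4,0],
    [-5.8,-0.95,0,0,0,-4,0],
    [-5.8,-0.95,0,0,0,-4,0],
    [-5.8,-0.95,0,0,0,-4,0],
    [-5.8,-0.95,0,0,0,-4,0],
    [-5.8,-0.95,0,0,0,-4,0],
  ],
)

```text
time: 9.8
eef_pos: [459.9, 198.0, 155.3]
eef_rot: [0.668, 0.744, 0.002, 0.001]
ft_force: [0.5, 1.9, 0.3]
grip_width: 0.5
grasp_force: 0.9
```

```bash
python3 fa.py
```

```text
9.8 [459.9 198.  155.3] yaw 96.2 zaxis [ 0.003  0.002 -1.   ] [0.5 1.9 0.3] w 0.4997264302265595
r 81.71542182293604 bar 184.62508948748876
```

Call:
arm_command(
  rows=[
    [-5.8,-0.95,0,0,0,-4,0],
    [-5.8,-0.95,0,0,0,-4,0],
    [-5.8,-0.95,0,0,0,-4,0],
    [-5.8,-0.95,0,0,0,-4,0],
    [-5.8,-0.95,0,0,0,-4,0],
    [-5.8,-0.95,0,0,0,-4,0],
    [-5.8,-0.95,0,0,0,-4,0],
    [-5.8,-0.95,0,0,0,-4,0],
    [-5.8,-0.95,0,0,0,-4,0],
    [-5.8,-0.95,0,0,0,-4,0],
  ],
)

```text
time: 10.8
eef_pos: [473.5, 142.3, 155.0]
eef_rot: [0.373, 0.928, 0.001, -0.0]
ft_force: [0.5, 1.8, -0.4]
grip_width: 0.6
grasp_force: 0.9
```

```bash
python3 fa.py
```

```text
10.8 [473.5 142.3 155. ] yaw 136.2 zaxis [ 0.     0.001 -1.   ] [ 0.5  1.8 -0.4] w 0.5992084045673637
r 81.51232541207432 bar 225.80376287230354
```

Call:
arm_command(
  rows=[
    [-5.8,-0.95,0,0,0,-4,0],
    [-5.8,-0.95,0,0,0,-4,0],
    [-5.8,-0.95,0,0,0,-4,0],
    [-5.8,-0.95,0,0,0,-4,0],
    [-5.8,-0.95,0,0,0,-4,0],
    [-4.4,-0.7,0,0,0,-3,0],
    [-2.9,-0.5,0,0,0,-2,0],
    [0,0,0,0,0,0,0],
  ],
)

```text
time: 11.6
eef_pos: [500.5, 117.2, 154.8]
eef_rot: [0.165, 0.986, 0.0, 0.0]
ft_force: [-0.1, 0.6, -0.1]
grip_width: 0.6
grasp_force: 0.0
```

```bash
python3 fa.py; python3 -c "
from h import *
grab('top','t4.png');grab('scene','s4.png')
a=cv2.imread('pics/t4.png')[130:330,160:460];b=cv2.imread('pics/s4.png')[100:300,160:460]
cv2.imwrite('pics/c4.png',cv2.resize(np.vstack([a,b]),None,fx=1.5,fy=1.5))"
```

```text
11.6 [500.5 117.2 154.8] yaw 161.0 zaxis [ 0.  0. -1.] [-0.1  0.6 -0.1] w 0.6093770491628786
r 81.59707864364871 bar 251.9182406927929
```

View pics/c4.png

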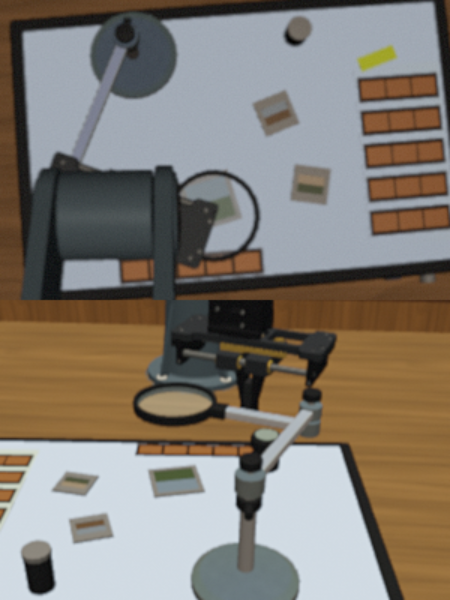

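```bash
python3 -c "
from h import *
c=grab('top');s=grab('scene')
print(onz(c,(303.5,273.3),165),onz(s,(277.3,168),165),'elbow',onz(s,(160+312/1.5,100+93/1.5),211))
ang=np.radians(np.arange(0,360,45))
for L in([505,19],[486,22]): print(L,proj(c,[*L,163]),proj(s,[*L,163]))
"
```

```text
[488.27250193  15.7128972  165.        ] [495.40338224  20.66927625 165.        ] elbow [551.43459716 190.2396676  211.        ]
[505, 19] [301.53186423 264.12043044] [275.86832237 171.00206122]
[486, 22] [300.03599152 274.56087986] [278.55822497 166.89651027]
```

Call:
arm_command(
  rows=[
    [-1.5,-0.2,0,0,0,-1,0],
    [-1.5,-0.2,0,0,0,-1,0],
    [-1.5,-0.2,0,0,0,-1,0],
    [-1,-0.2,0,0,0,-0.7,0],
    [0,0,0,0,0,0,0],
  ],
)

```text
time: 12.3
eef_pos: [505.9, 114.5, 154.5]
eef_rot: [0.133, 0.991, -0.0, 0.0]
ft_force: [-1.2, -1.0, 1.2]
grip_width: 0.7
grasp_force: 0.5
```

```bash
python3 fa.py
cat > lens.py <<'E'
from h import *
import sys
# fit a circle on the z=163 plane to dark rim pixels near the expected centre (outer radius 56, inner 50)
def lens(n,c0=(498,18)):
    c=grab(n); g=c["color"].max(2); v,u=np.where(g<70)
    W=np.array([onz(c,p,163)[:2] for p in zip(u.astype(float),v.astype(float)) if abs(p[0]-proj(c,[*c0,163])[0])<75 and abs(p[1]-proj(c,[*c0,163])[1])<75])
    x=np.array(c0,float)
    for t in(14,10,8,6,5,5,5,5):
        d=W-x; r=np.hypot(*d.T); k=abs(r-53)<t; a=W[k]
        dd=a-x; rr=np.hypot(*dd.T); J=-dd/rr[:,None]; x=x+np.linalg.lstsq(J,53-rr,rcond=None)[0]
    an=np.unique((np.degrees(np.arctan2(*(a-x).T[::-1]))//15)); return x,len(a),len(an)*15,np.std(rr)
for n in("top","scene"): print(n,lens(n))
E
python3 lens.py
```

```text
12.3 [505.9 114.5 154.5] yaw 164.7 zaxis [ 0. -0. -1.] [-1.2 -1.   1.2] w 0.6711522625247172
r 81.47492990392324 bar 256.12770764484094
top (array([499.30050202,  16.46656925]), 581, 360, np.float64(2.3784898022393377))
scene (array([501.51660411,  14.69594521]), 339, 360, np.float64(2.6949793269715103))
```

Call:
arm_command(
  rows=[
    [8,0,0,0,0,0,0],
    [20,0,0,0,0,0,0],
    [0,0,-30,0,0,0,0],
    [0,0,-40,0,0,0,0],
    [0,20,-30,0,0,0,0],
    [0,40,0,0,0,0,0],
    [0,40,0,0,0,0,0],
    [0,40,0,0,0,0,0],
    [0,20,0,0,0,0,0],
    [0,0,0,0,0,0,0],
  ],
)

```text
time: 13.4
eef_pos: [521.1, 279.1, 254.4]
eef_rot: [0.131, 0.991, 0.001, 0.001]
ft_force: [0.7, 0.3, 0.1]
grip_width: 0.6
grasp_force: 0.0
```

```bash
python3 fa.py; python3 lens.py; python3 -c "
from h import *
from scipy.spatial.transform import Rotation
c=grab('top','t5.png');s=grab('scene','s5.png')
a=c['color'][170:330,190:430];b=s['color'][100:260,200:440]
cv2.imwrite('pics/c5.png',cv2.resize(np.vstack([a,b])[:,:,::-1],None,fx=1.85,fy=1.85))"
```

```text
13.4 [521.1 279.1 254.4] yaw 164.9 zaxis [ 0.001  0.001 -1.   ] [0.7 0.3 0.1] w 0.5880392934706932
r 93.28605388694683 bar 112.5041389228277
top (array([499.72651047,  15.45798925]), 383, 360, np.float64(1.5244105980263984))
scene (array([501.94570387,  14.73217922]), 334, 360, np.float64(2.6487411710790605))
```

View pics/c5.png

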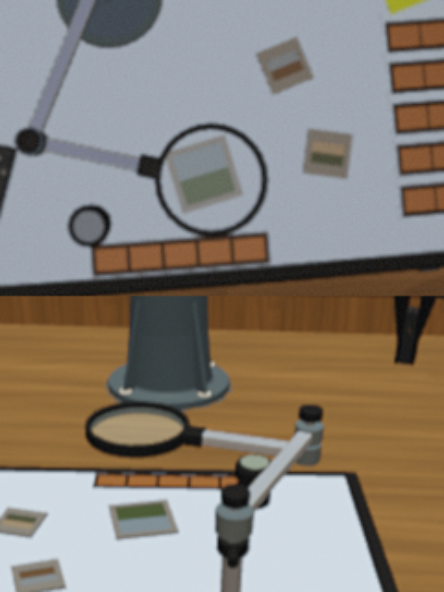

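```bash
python3 -c "
from meas import *
s=grab('scene')
b=slide(s,(254,203,302,234))
a=s['color'].astype(int);m=np.zeros(a.shape[:2],np.uint8);m[203:234,254:302]=(a[203:234,254:302,2]<170)*255
k=max(cv2.findContours(m,0,2)[0],key=cv2.contourArea)
W=np.array([onz(s,tuple(map(float,p[0])),53)[:2] for p in k],np.float32);print('scene',cv2.minAreaRect(W))
c=cv2.imread('pics/top0.png');m[:]=0;r=c[238:290,275:327,0]
c2=grab('top')
for t in(140,165):
  m[:]=0;m[238:290,275:327]=(r<t)*255
  k=max(cv2.findContours(m,0,2)[0],key=cv2.contourArea)
  W=np.array([onz(c2,tuple(map(float,p[0])),53)[:2] for p in k],np.float32);print('top',t,cv2.minAreaRect(W))
"
```

```text
scene ((512.4093627929688, 19.844316482543945), (70.74756622314453, 68.61022186279297), 16.765399932861328)
top 140 ((504.77398681640625, 19.192893981933594), (70.51602172851562, 70.0403823852539), 16.414121627807617)
top 165 ((504.52362060546875, 19.19725799560547), (75.21294403076172, 74.98664093017578), 16.48503303527832)
```

Top crop: lens ring at about (212,180), slide at about (204,174); the lens sits about 6 mm short, and the upper arm is roughly 2° too far round. I'll nudge the upper arm back, then push the forearm a little more.

Call:
arm_command(
  rows=[
    [0,0,0,0,0,8,0],
    [-15,-18,0,0,0,0,0],
    [-30,-37,0,0,0,0,0],
    [-30,-37,0,0,0,0,0],
    [-16,-18,0,0,0,0,0],
    [0,0,20,0,0,0,0],
    [0,0,20,0,0,0,0],
    [0,0,20,0,0,0,0],
    [0,0,19,0,0,0,0],
    [0,0,0,0,0,0,0],
  ],
)

```text
time: 14.7
eef_pos: [558.7, 138.3, 173.2]
eef_rot: [0.203, 0.979, -0.001, -0.003]
ft_force: [0.0, -0.9, 0.3]
grip_width: 0.2
grasp_force: 0.0
```

Call:
arm_command(
  rows=[
    [0,4,0,0,0,0,0],
    [0,3,0,0,0,0,0],
    [0,2,0,0,0,0,0],
    [0,0,0,0,0,0,0],
  ],
)

```text
time: 15.1
eef_pos: [565.2, 148.1, 176.5]
eef_rot: [0.202, 0.979, 0.0, 0.001]
ft_force: [0.0, 0.1, -0.2]
grip_width: 0.4
grasp_force: 0.0
```

```bash
python3 fa.py; python3 lens.py
```

```text
15.1 [565.2 148.1 176.5] yaw 156.7 zaxis [ 0.002  0.    -1.   ] [ 0.   0.1 -0.2] w 0.3710008524768402
r 46.663884060445724 bar 321.92565409219566
top (array([499.90457743,  15.8251325 ]), 394, 360, np.float64(1.7001615944761435))
scene (array([501.35579506,  14.60705154]), 339, 360, np.float64(2.6978923729763227))
```

Call:
arm_command(
  rows=[
    [0,2,0,0,0,0,0],
    [0,2,0,0,0,0,0],
    [0,2,0,0,0,0,0],
    [0,2,0,0,0,0,0],
    [0,1,0,0,0,0,0],
    [0,0,0,0,0,0,0],
  ],
)

```text
time: 15.8
eef_pos: [568.1, 156.1, 175.5]
eef_rot: [0.202, 0.979, 0.0, -0.0]
ft_force: [-1.0, 0.1, 0.5]
grip_width: 0.7
grasp_force: 0.0
```

```bash
python3 fa.py; python3 lens.py
```

```text
15.8 [568.1 156.1 175.5] yaw 156.7 zaxis [-0.  0. -1.] [-1.   0.1  0.5] w 0.7343398197679257
r 41.850072394282606 bar 333.58950642720464
top (array([499.68560613,  15.44160421]), 362, 360, np.float64(1.4895071563600302))
scene (array([501.95824242,  14.72604737]), 335, 360, np.float64(2.65341430117752))
```

Call:
arm_command(
  rows=[
    [0,2,0,0,0,0,0],
    [0,2,0,0,0,0,0],
    [0,1,0,0,0,0,0],
    [0,0,0,0,0,0,0],
  ],
)

```text
time: 16.3
eef_pos: [570.1, 160.7, 175.6]
eef_rot: [0.202, 0.979, 0.0, 0.0]
ft_force: [-0.3, 0.2, 0.1]
grip_width: 0.6
grasp_force: 0.0
```

```bash
python3 fa.py; python3 lens.py
```

```text
16.3 [570.1 160.7 175.6] yaw 156.7 zaxis [ 0.  0. -1.] [-0.3  0.2  0.1] w 0.5808964904278426
r 39.92665325436394 bar 341.23024320121783
top (array([499.71275468,  15.41509993]), 363, 360, np.float64(1.4992717166164244))
scene (array([501.48444823,  14.69158028]), 337, 360, np.float64(2.678495484762525))
```

Call:
arm_command(
  rows=[
    [0,1.5,0,0,0,0,0],
    [0,1.5,0,0,0,0,0],
    [0,1.5,0,0,0,0,0],
    [0,0,0,0,0,0,0],
  ],
)

```text
time: 16.8
eef_pos: [570.6, 162.3, 175.5]
eef_rot: [0.201, 0.98, -0.003, -0.001]
ft_force: [-3.3, -7.1, 2.9]
grip_width: 0.6
grasp_force: 3.8
```

Call:
arm_command(
  rows=[
    [0,1.5,0,0,0,0,0],
    [0,1.5,0,0,0,0,0],
    [0,0,0,0,0,0,0],
  ],
)

```text
time: 17.1
eef_pos: [571.5, 164.6, 175.6]
eef_rot: [0.201, 0.979, -0.003, -0.001]
ft_force: [-3.6, -8.1, 3.8]
grip_width: 0.7
grasp_force: 4.4
```

```bash
python3 fa.py; python3 lens.py
```

```text
17.1 [571.5 164.6 175.6] yaw 156.8 zaxis [-0.004 -0.006 -1.   ] [-3.6 -8.1  3.8] w 0.7303841165661087
r 38.428792288328324 bar 347.9687165103189
top (array([497.39912262,  19.93685497]), 366, 360, np.float64(1.4858625554954699))
scene (array([498.88734937,  19.23697914]), 351, 360, np.float64(2.772932912276089))
```

Call:
arm_command(
  rows=[
    [0,1.2,0,0,0,0,0],
    [0,0,0,0,0,0,0],
    [0,-8,0,0,0,0,0],
    [0,-16,0,0,0,0,0],
    [0,0,-20,0,0,0,0],
    [0,0,-25,0,0,-8,0],
    [0,0,-20,0,0,0,0],
    [0,0,0,0,0,0,0],
  ],
)

```text
time: 18.0
eef_pos: [565.8, 146.2, 243.5]
eef_rot: [0.133, 0.991, 0.001, 0.003]
ft_force: [0.9, -0.0, -0.0]
grip_width: 0.4
grasp_force: 0.0
```

```bash
python3 lens.py; python3 -c "
from st import *
o,m=st(); print(delta(o,m,[479,122,154]))"
```

```text
top (array([496.80070411,  21.37123575]), 404, 360, np.float64(1.800230318021428))
scene (array([498.80306305,  20.65151821]), 341, 360, np.float64(2.7074860512600236))
18.1 [563.6 146.1 240.3] yaw 164.7 zaxis [ 0.  0. -1.] [-0.7 -0.3 -1.2] w 0.5184339843962155
[ 75.3 -45.7  86.3]
```

Good: (496.8, 21.4). Now the forearm needs about 9 mm more at the lens.

Call:
arm_command(
  rows=[
    [15,-9,0,0,0,0,0],
    [30,-18,0,0,0,0,0],
    [30,-18,0,0,0,0,0],
    [0,0,22,0,0,0,0],
    [0,0,22,0,0,0,0],
    [0,0,22,0,0,0,0],
    [0,0,20,0,0,0,0],
    [-6,0,0,0,0,0,0],
    [-6,0,0,0,0,0,0],
    [0,0,0,0,0,0,0],
  ],
)

```text
time: 19.1
eef_pos: [493.4, 119.3, 155.1]
eef_rot: [0.133, 0.991, 0.0, 0.001]
ft_force: [0.7, 0.3, 0.6]
grip_width: 0.4
grasp_force: 0.0
```

Call:
arm_command(
  rows=[
    [-5,0,0,0,0,0,0],
    [-4,0,0,0,0,0,0],
    [-3,0,0,0,0,0,0],
    [0,0,0,0,0,0,0],
  ],
)

```text
time: 19.5
eef_pos: [503.7, 116.4, 154.9]
eef_rot: [0.133, 0.991, 0.0, 0.001]
ft_force: [-0.1, -0.2, 0.3]
grip_width: 0.8
grasp_force: 0.0
```

```bash
python3 fa.py; python3 lens.py
```

```text
19.5 [503.7 116.4 154.9] yaw 164.7 zaxis [ 0.001 -0.    -1.   ] [-0.1 -0.2  0.3] w 0.8136190264802783
r 80.74516814119218 bar 254.28728781561654
top (array([496.55135478,  21.65651596]), 573, 360, np.float64(2.3707797505683077))
scene (array([498.768921  ,  20.77678759]), 343, 360, np.float64(2.7273871910853438))
```

Call:
arm_command(
  rows=[
    [-1.5,0,0,0,0,-1,0],
    [-1.5,-0.2,0,0,0,-1,0],
    [-1.2,-0.2,0,0,0,-1,0],
    [0,0,0,0,0,0,0],
  ],
)

```text
time: 20.0
eef_pos: [506.7, 115.0, 154.5]
eef_rot: [0.107, 0.994, -0.0, -0.0]
ft_force: [-1.1, -0.1, 1.2]
grip_width: 0.4
grasp_force: 0.4
```

```bash
python3 fa.py; python3 lens.py
```

```text
20.0 [506.7 115.  154.5] yaw 167.7 zaxis [-0.001 -0.    -1.   ] [-1.1 -0.1  1.2] w 0.3655283521430444
r 80.65857392067365 bar 256.6254635076658
top (array([500.27988186,  21.05821647]), 600, 360, np.float64(2.433637620387405))
scene (array([502.89099689,  19.72402432]), 352, 360, np.float64(2.749935403160533))
```

Call:
arm_command(
  rows=[
    [-1.2,-0.2,0,0,0,-0.8,0],
    [-1,-0.2,0,0,0,-0.7,0],
    [-0.6,0,0,0,0,-0.4,0],
    [0,0,0,0,0,0,0],
  ],
)

```text
time: 20.5
eef_pos: [509.6, 114.0, 154.5]
eef_rot: [0.09, 0.996, -0.0, -0.0]
ft_force: [-2.2, 0.1, -0.6]
grip_width: 0.6
grasp_force: 0.5
```

```bash
python3 lens.py
```

```text
top (array([507.09374257,  19.78223825]), 560, 360, np.float64(2.3464070481297963))
scene (array([508.43758336,  18.55899628]), 348, 360, np.float64(2.705207547905353))
```

Call:
arm_command(
  rows=[
    [8,0,0,0,0,0,0],
    [20,0,0,0,0,0,0],
    [0,0,-30,0,0,0,0],
    [0,0,-40,0,0,0,0],
    [0,20,-40,0,0,0,0],
    [0,40,-20,0,0,0,0],
    [0,40,0,0,0,0,0],
    [0,40,0,0,0,0,0],
    [0,30,0,0,0,0,0],
    [0,0,0,0,0,0,0],
  ],
)

```text
time: 21.6
eef_pos: [512.9, 290.1, 284.6]
eef_rot: [0.088, 0.996, 0.001, 0.001]
ft_force: [0.7, -0.5, 0.3]
grip_width: 0.4
grasp_force: 0.0
```

```bash
python3 fa.py; python3 lens.py; python3 -c "
from h import *
c=grab('top');cv2.imwrite('pics/c6.png',cv2.resize(c['color'][120:340,150:480,::-1],None,fx=2.4,fy=2.4))"
```

```text
21.6 [512.9 290.1 284.6] yaw 169.8 zaxis [ 0.002  0.002 -1.   ] [ 0.7 -0.5  0.3] w 0.40264379712355863
r 105.93649861531782 bar 114.35106080149657
top (array([507.57640194,  19.19077523]), 353, 360, np.float64(1.3067488917256245))
scene (array([508.52136274,  18.26075864]), 347, 360, np.float64(2.696277294552723))
```

View pics/c6.png

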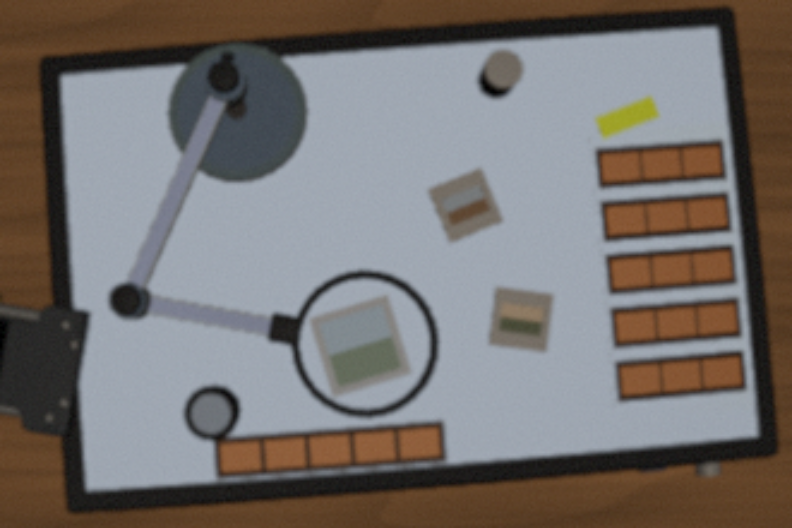

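The lens ring at about (366,342) stands over the big slide at about (361,345). That small offset is what parallax would give at this height. All the other things are where they were and the hand is clear, so I'm handing in.

```bash
python3 -c "
from plant import workorder; print(workorder.finish_job())"
```

```text
the job is handed in; nothing more can be done
None
```

The lens is standing over the big slide, within about 4 mm of centre by the two cameras; the hand is clear, the other things look unmoved, and the job was handed in at about 22 s.

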